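Third hand at the clamping fixture

ROBOT

A 6-joint arm with a two-finger parallel gripper is mounted at the origin on the work surface. World frame = base frame: x ahead of the robot, y to its left, z up, the work surface at z = 0. Lengths are in mm, angles in rad, forces in N, time in s.
With the tool pointing down it reaches from about 275 to 750 mm from the base axis. Payload 10.2 kg.
Tool frame: the origin (TCP) lies at the centre of the arm's flange, where the gripper is bolted on; the fingertips stand 173 mm ahead of it and the grasp point (between the pads) lies 155 mm ahead of it; z points along the fingers, y is the line along which they close (so a half turn about z gives the same grasp; the last joint's range is limited). The gripper opens to 85 mm and grips with 20 to 120 N. Pads are 22 mm wide; open, the fingers measure 114 mm over their backs; the gripper's body (76 mm by 85 mm) begins 54 mm behind the grasp point. The pads swing forward as they close: fully open they stand 13 mm farther back than shut.
Start: joints at [1.074, 0.313, 1.498, -0, 1.331, -0.223], TCP at [141.969, 505.448, 404.694] pointing down, gripper open.
Joint ranges: [-2.94, 2.94], [-0.97, 2.17], [0.19, 2.56], [-1.23, 4.37], [0.02, 3.11], [-2.88, 2.88]. Speed limits (rad/s): [2.39, 2.39, 3.01, 3.14, 3.14, 3.14].

INTERFACE

Orientations are given as a unit quaternion [w, x, y, z].
In Python, from rig import status, capture, camera_info, ticket gives the robot as it stands.
- The arm moves only by the shell command python3 -m crank 'ROWS' [FORCE]. ROWS is JSON, a list of rows, each a list of 7 numbers: the shift along the tool's x, y, z as a fraction of full scale, then the turn, a rotation vector about the tool's x, y, z as a fraction of full scale, then the closure, from 0 (fully open) to 1 (shut). A call has 1 to 12 rows; each row is the pose to reach, as a shift and turn from the pose commanded when the call began, along the tool's axes at that moment; what a row does not reach only later rows make up. Full scale, the value 1, is 0.1 m for a shift and 45 degrees for a turn. A row lasts 1/10 s, in which the tool goes at most 50 mm and 8.59 degrees, less where a joint would pass 70% of its speed; a pose out of reach is approached as far as the arm can. A call with a number of a shift or a turn outside -1 to 1 is refused whole. A call with a gripper value outside its range is refused whole. The fingers move at their own pace and stop on an object; FORCE is the grip in N (left out, the last holds). Time passes only in rows, so rows that repeat a pose let the fingers close. It gives the time, the measured TCP pose, the force, the opening and the grip force at its end, in the units of the state.
- status.sense(): the state, without advancing time (a new reading comes with each control period).
- capture(name): name is "scene" or "side" or "wrist"; returns (picture, depth): 384x512x3 uint8, red, green, blue; 384x512 float32, mm along the optical axis (not along the pixel's ray), 0 where there is no reading.
- camera_info(name): a dict with "K" (3x3 intrinsics, pixels), "camera_from_world" (4x4, takes a point from world to camera coordinates). Camera axes: x right, y up, looking along -z (the intrinsics and any distortion apply to the point x, -y, -z); pixel columns grow to the right and rows downward; lengths in mm; the calibration is good to about 2 mm. A picture is of the moment at which its call begins: read the wrist's pose just before it. camera_info takes no time and is no camera call; for the wrist camera it gives the pose at the moment of the call.
- ticket.finish_job(): hands the job in; it is judged then, once.
The state is a dict: "time_s": time; "joints": joint angles; "dq": joint speeds; "tau": joint torques, N m; "eef_pos": TCP position; "ee_rot": TCP orientation; "force": force on the tool from outside, world axes, zero at the start; "wrist_torque": the same for the moment, N m; "grip_width": opening from 0.0 (shut) to 1.0 (fully open); "grip_force": force on a finger pad.
Only numpy, scipy, OpenCV 4.12 (cv2) and the standard library are available. Lean on these libraries where they do the work, as an engineer would, in place of code of your own. Each camera call takes 0.05 s, during which the arm holds its last target. There are 200 camera calls.

TASK

Pick up the loose aluminium angle bracket and lay it flat on the tooling plate, toe towards the sprung stop bar and one end butted against the plate's fixed end stop, and press it square against the bar until the bar is about halfway back in its travel, a steady push of about 10 N. Never ram the bar to the end of its travel, and leave the other things on the bench where they are. Finish still holding the bracket there with that steady push, so that the machinist can clamp it: do not let go.

Things in the scene. Friction and masses are not known exactly. Their poses are not given: they have to be found in the camera images.
- bracket: The work: loose aluminium angle bracket, 0.2 to 0.4 kg. Foot 60 (x) x 90 (y) x 12 mm; on its rear edge one upright web, 10 mm thick (x -30 to -20), 90 mm wide, top 55 mm above the underside. Origin: centre of the foot's underside. +x points from web to toe (free front edge of the foot), z up. Starts standing on its foot on the bench, web on the robot's side.
- bracket_web (a point): Middle of the bracket's web, 25 mm behind (-x) its origin, 36 mm above its underside; axes as the bracket's. A good place to grip, from above, across the 10 mm thickness: 43 mm of web stands clear above the foot.
- bracket_toe (a point): Middle of the bracket's toe (front edge of the foot), 30 mm ahead (+x) of its origin, 6 mm above its underside.
- bracket_end (a point): Middle of the end face of the bracket's foot that goes against the end stop: 45 mm to +y of the bracket's origin, 6 mm above its underside.
- fixture: Steel tooling plate fixed to the bench, 170 (x) x 190 (y) x 15 mm thick (its top is where the bracket lies). Origin: centre of its underside, z up. +x points from its open side (robot's side) to the stop bar: the way to press. On its +x edge a fixed backing wall (x 71 to 85 mm, top 42 mm above the bench) carries the bar; on its +y side is the end stop.
- end_stop_face (a point): Foot of the face of the end stop, a fixed block 18 mm high on the plate, 75 mm long (x -47.5 to 27.5 mm); this point is at (-10, 55, 15) mm in the fixture's frame and the face looks to -y. With the bracket's +y end touching it, the bracket's origin is at y = 10 mm.
- stop_bar (a joint): Sprung aluminium stop bar, 14 (x) x 100 (y) x 20 mm high, along y on two guide rods in front of the backing wall, 3 to 23 mm above the plate. Value: how far it is pushed back along the fixture's +x, in m: 0 at rest, 0.012 at the end of its travel. Springs: 4 N at rest and 1 N more per mm, so 10 N at 0.006, halfway.
- bar_face (a point): Middle of the bar's front face (the face that the bracket's toe is pressed against), 8 mm above the plate; it moves with the bar. At rest at (40, 0, 23) mm in the fixture's frame.
- channel: Bystander: loose U-shaped aluminium channel offcut, 60 x 90 mm, 35 mm high, with two low upright sides, not the work. Origin: centre of its underside. It and the bracket may lie in either of two places.
- spanner: Bystander: steel spanner, 170 mm long, lying flat. Origin: about its middle, on its underside.
- offcut: Bystander: upright steel round offcut, diameter 40 mm, 50 mm high. Origin: centre of its underside.
- oil: Bystander: grey oil bottle with a red cap, diameter 60 mm, 160 mm high. Origin: centre of its underside.
- parallel: Bystander: steel bar, 150 x 20 x 30 mm high, lying on the bench. Origin: centre of its underside.
There are look-alikes about, which are no part of the job. What is shaped like the bracket but green or purple is not meant.

How it is judged:
By the outcome, as a careful person would: the job done as asked, in the order asked, and still so for the second after the job is handed in, while the arm keeps its last pose, push and grip.
It also fails if it takes over 51 s, if anything falls off the work surface, if the arm or the gripper's body presses on something with over 40 N, if the wrist force passes 120 N, or if a joint passes its speed limit or range.

## Working session

There is one attempt and no reset: what is moved stays moved. The work goes in short steps, Python scripts to look and compute and a shell command to move; the robot and the scene stay as the last step left them, time stands still between calls to the robot, and variables do not carry over. Pictures are saved under pics/ and viewed, at most 10 in all, crops included, and the job is handed in when it is done.

```bash
mkdir -p pics
cat > h.py <<'E'
import numpy as np, cv2
from rig import status, capture, camera_info, ticket
def cap(n):
    i=camera_info(n); p,d=capture(n); return p,d,np.array(i["K"]),np.array(i["camera_from_world"]),i
def pts(d,K,T):
    v,u=np.mgrid[:d.shape[0],:d.shape[1]]
    x=(u-K[0,2])/K[0,0]*d; y=(v-K[1,2])/K[1,1]*d
    P=np.stack([x,-y,-d,np.ones_like(d)],-1)
    return (P@np.linalg.inv(T).T)[...,:3]
E
python3 - <<'E'
from h import *
print(status.sense())
for n in("scene","side"):
    p,d,K,T,i=cap(n); print(n,{k:v for k,v in i.items()})
    np.savez(f"{n}.npz",p=p,d=d,K=K,T=T)
    cv2.imwrite(f"pics/{n}0.png",cv2.resize(p[...,::-1],(768,576)))
E
```

```text
{'time_s': 0.0, 'joints': array([ 1.07365158e+00,  3.13439524e-01,  1.49847146e+00,  1.87809163e-05,
        1.33102122e+00, -2.23401731e-01]), 'dq': array([-1.50596554e-03,  2.50170637e-05, -9.71836484e-05, -4.23715363e-04,
        1.49963496e-03,  2.85251000e-04]), 'tau': array([ 2.92944105e-04, -4.12267220e+01, -2.59746587e+01, -1.52789680e-04,
        4.13042813e-03,  5.21182670e-06]), 'eef_pos': array([141.91418842, 505.40498332, 404.12734955]), 'ee_rot': array([-2.44651943e-04,  1.36446739e-01,  9.90647182e-01, -6.23564348e-04]), 'force': array([-0.75308879, -0.42673923,  0.77262099]), 'wrist_torque': array([ 0.03779166, -0.0023345 ,  0.06326779]), 'grip_force': 0.0, 'grip_width': 0.9980214886290172}
scene {'K': array([[487.89022934,   0.        , 254.56721357],
       [  0.        , 487.89022934, 190.6421435 ],
       [  0.        ,   0.        ,   1.        ]]), 'camera_from_world': array([[-3.41100363e-02,  9.99162392e-01, -2.26057476e-02,
         6.37362283e+01],
       [-5.86057026e-01, -1.67511388e-03,  8.10268077e-01,
         2.89422103e+02],
       [ 8.09551523e-01,  4.08865307e-02,  5.85623278e-01,
        -1.68416768e+03],
       [ 0.00000000e+00,  0.00000000e+00,  0.00000000e+00,
         1.00000000e+00]])}
side {'K': array([[365.16358159,   0.        , 244.77820366],
       [  0.        , 365.16358159, 189.34965105],
       [  0.        ,   0.        ,   1.        ]]), 'camera_from_world': array([[ 9.94088381e-01, -1.08556386e-01, -1.94975757e-03,
        -5.64898211e+02],
       [ 6.56103464e-02,  5.86314706e-01,  8.07422038e-01,
        -6.14928578e+01],
       [-8.65076473e-02, -8.02776791e-01,  5.89971059e-01,
        -9.84906743e+02],
       [ 0.00000000e+00,  0.00000000e+00,  0.00000000e+00,
         1.00000000e+00]])}
```

View pics/scene0.png

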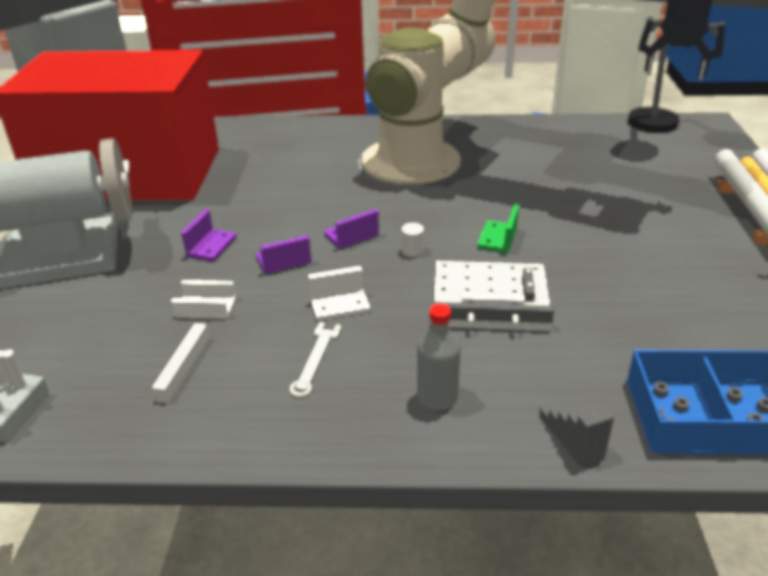

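View pics/side0.png

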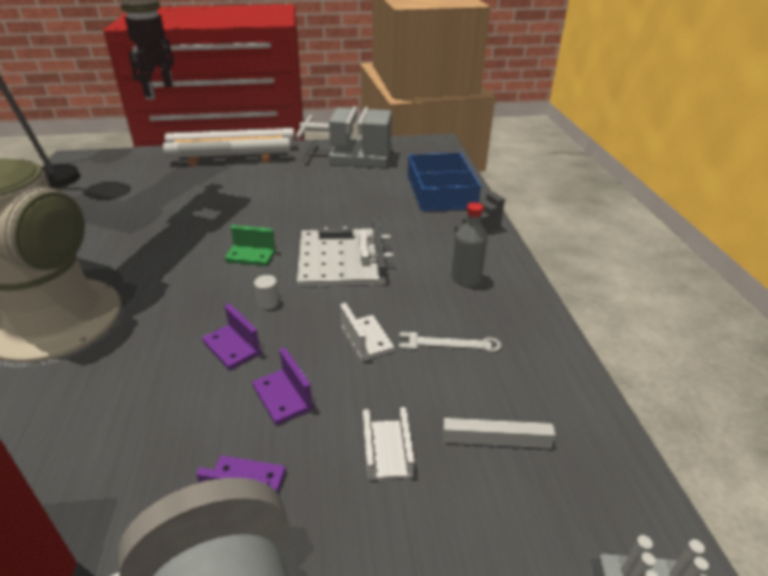

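The images are 768 px wide, 1.5x native. These could be taken for the bracket:
- **Scene view:** white L at (338,292); white channel with two sides at (203,300); purple Ls at (208,238), (285,254) and (353,230); green L at (500,230).
- **Side view:** white L at (365,332); channel at (388,443).

I choose the white L with a single web, at (338,292) in the scene view and (365,332) in the side view. The fixture is at (492,290) in the scene view.

Run:
```python
from h import *
for n,ks in(("scene",dict(br=(338,292),webtop=(336,272),fix=(480,285),bar=(500,312),bottle=(440,380),bcap=(440,312),off=(412,228),chan=(203,284))),("side",dict(br=(375,335),fix=(335,260),bar=(366,250),stop=(335,235),off=(266,280)))):
    z=np.load(n+".npz"); P=pts(z["d"],z["K"],z["T"])
    for k,(u,v) in ks.items(): print(n,k,P[int(v/1.5),int(u/1.5)].round(0))
    if n=="scene": a=z["p"][165:225,190:380]; cv2.imwrite("pics/c1.png",cv2.resize(a[...,::-1],None,fx=4,fy=4,interpolation=2))
i=camera_info("wrist");s=status.sense();T=np.array(i["camera_from_world"]);print(i["K"]);W=np.linalg.inv(T)
print("wristcam pos",W[:3,3],"view",-W[:3,2],"right",W[:3,0],"up",W[:3,1])
from scipy.spatial.transform import Rotation as R
q=s["ee_rot"];M=R.from_quat([q[1],q[2],q[3],q[0]]).as_matrix();print(M.round(3)); print("cam in tool",M.T@(W[:3,3]-s["eef_pos"]))
```

```text
scene br [ 532. -121.   16.]
scene webtop [1535.    6.  753.]
scene fix [514. 122.  17.]
scene bar [608. 146.  31.]
scene bottle [796.  44.  61.]
scene bcap [773.  42. 160.]
scene off [386.   4.  53.]
scene chan [ 536. -350.   35.]
side br [ 569. -119.   10.]
side fix [514. 114.  14.]
side bar [578. 108.  38.]
side stop [519. 194.  25.]
side off [383.  10.  49.]
[[343.30176015   0.         254.36255395]
 [  0.         343.30176015 188.55669652]
 [  0.           0.           1.        ]]
wristcam pos [ 63.72777637 527.30891781 373.33055359] view [ 0.30240654 -0.08628631 -0.94926548] right [ 0.27019879  0.96280348 -0.00143993] up [-0.91408036  0.25605494 -0.31447253]
[[-0.963  0.27  -0.001]
 [ 0.27   0.963 -0.001]
 [ 0.    -0.001 -1.   ]]
cam in tool [ 8.12242819e+01 -3.41090245e-02  3.08928513e+01]
```

View pics/c1.png

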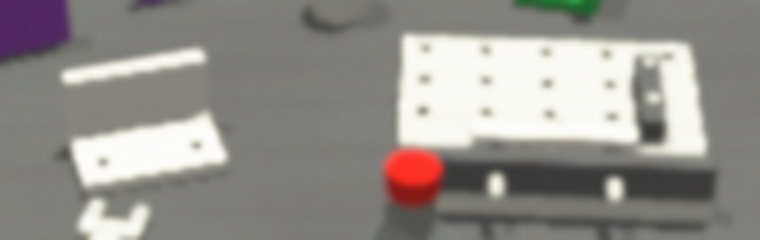

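```bash
python3 -m crank '[[-1,-1,0,0,0,0.95,0],[-1,-1,0,0,0,0.95,0],[-1,-1,0,0,0,0.95,0],[-1,-1,0,0,0,0.95,0],[-1,-1,0,0,0,0.95,0]]'
python3 -m crank '[[-1,0.45,0,0,0,0.7,0],[-1,0.45,0,0,0,0.7,0],[-1,0.45,0,0,0,0.7,0],[-1,0.45,0,0,0,0.7,0]]'
python3 -m crank '[[-0.8,1,0,0,0,0,0],[-0.8,1,0,0,0,0,0],[-0.8,1,0,0,0,0,0]]'
python3 -m crank '[[-0.8,1,0,0,0,0,0],[-0.8,1,0,0,0,0,0],[-0.8,1,0,0,0,0,0]]'
python3 -m crank '[[0,0.3,0,0,0,0,0],[0,0.3,0,0,0,0,0],[0,0.3,0,0,0,0,0],[0,0.3,0,0,0,0,0]]'
python3 - <<'E'
from h import *
p,d,K,T,i=cap("wrist"); np.savez("w1.npz",p=p,d=d,K=K,T=T)
cv2.imwrite("pics/w1.png",cv2.resize(p[...,::-1],(768,576)))
E
```

```text
time_s: 0.6
eef_pos: [211.8, 381.3, 404.7]
ee_rot: [-0.0, 0.492, 0.871, -0.0]
force: [-1.2, 0.6, -0.7]
grip_width: 0.999
grip_force: 0.0
time_s: 1.0
eef_pos: [303.3, 319.4, 404.4]
ee_rot: [-0.0, 0.71, 0.704, -0.0]
force: [-0.4, 0.4, 0.0]
grip_width: 1.002
grip_force: 0.0
time_s: 1.3
eef_pos: [403.9, 238.7, 404.4]
ee_rot: [0.0, 0.707, 0.707, -0.0]
force: [-0.3, 1.0, 0.3]
grip_width: 0.997
grip_force: 0.0
time_s: 1.6
eef_pos: [504.1, 158.3, 404.1]
ee_rot: [-0.0, 0.707, 0.707, -0.0]
force: [-0.3, 1.1, 0.4]
grip_width: 0.993
grip_force: 0.0
time_s: 2.0
eef_pos: [531.4, 161.1, 404.6]
ee_rot: [-0.0, 0.706, 0.708, -0.0]
force: [-0.5, -0.5, -0.4]
grip_width: 1.0
grip_force: 0.0
```

View pics/w1.png

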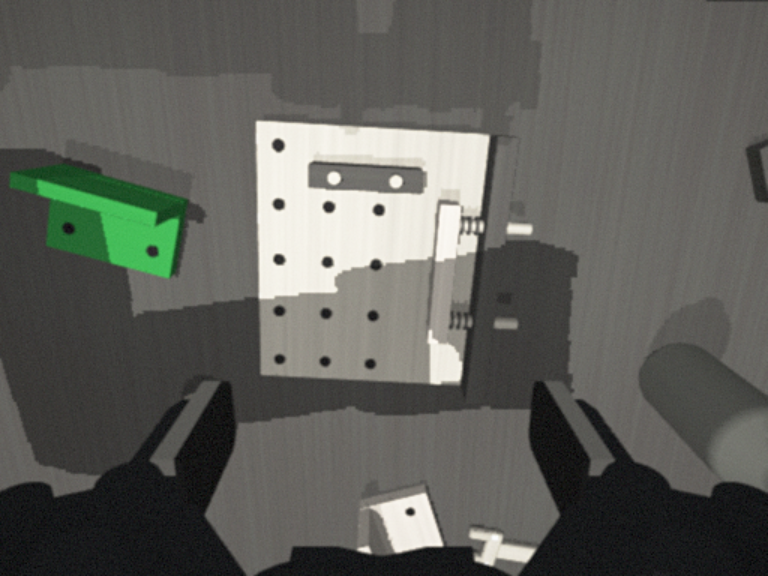

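The wrist view from above shows the plate with corners at about (256,121), (260,375) and (490,135). The dark end stop is at (367,178), the bar at (447,270) and the backing wall at (490,260), with the bracket's toe at the bottom, at (410,520). Next I fit the fixture pose and look from above the bracket.

```bash
python3 -m crank '[[-1,0,0,0,0,0,0],[-1,0,0,0,0,0,0],[-1,0,0,0,0,0,0]]' >/dev/null
python3 -m crank '[[-1,0,0,0,0,0,0],[-1,0,0,0,0,0,0],[-1,0,0,0,0,0,0]]'>/dev/null
python3 -m crank '[[-0.4,0,0,0,0,0,0],[-0.4,0,0,0,0,0,0],[-0.4,0,0,0,0,0,0],[-0.4,0,0,0,0,0,0]]'
python3 - <<'E'
from h import *
p,d,K,T,i=cap("wrist"); np.savez("w2.npz",p=p,d=d,K=K,T=T)
cv2.imwrite("pics/w2.png",cv2.resize(p[...,::-1],(768,576)))
def lay(f,x0,x1,y0,y1,z0,z1,nm):
    z=np.load(f); P=pts(z["d"],z["K"],z["T"]); 
    m=(P[...,0]>x0)&(P[...,0]<x1)&(P[...,1]>y0)&(P[...,1]<y1)&(P[...,2]>z0)&(P[...,2]<z1)&(z["d"]>0)
    n,l,s,c=cv2.connectedComponentsWithStats(m.astype(np.uint8)); k=1+np.argmax(s[1:,4]); Q=P[l==k]
    r=cv2.minAreaRect(Q[:,:2].astype(np.float32)); print(nm,len(Q),"zmed",np.median(Q[:,2]).round(1),"c",np.round(r[0],1),"wh",np.round(r[1],1),"ang",round(r[2],2))
    return Q
lay("w1.npz",400,640,0,240,8,20,"plate")
lay("w1.npz",400,640,0,240,26,60,"stop+")
lay("w1.npz",560,596,0,240,30,60,"bar")
lay("w1.npz",590,640,0,240,38,60,"wall")
for z in ((50,60),(8,16),(6,70)): lay("w2.npz",440,620,-230,-30,*z,"br%s"%(z,))
z=np.load("w1.npz");K,T=z["K"],z["T"];W=np.linalg.inv(T)
def ray(u,v,h):
    u/=1.5;v/=1.5
    dd=W[:3,:3]@np.array([(u-K[0,2])/K[0,0],-(v-K[1,2])/K[1,1],-1]);o=W[:3,3];return (o+dd*(h-o[2])/dd[2]).round(1)
for n,a in dict(TL=(256,121,15),BL=(260,375,15),TR=(490,135,15),BR=(463,385,15),stopL=(309,188,33),stopR=(424,193,33),barfT=(439,202,38),barfB=(430,334,38),wall1=(493,136,42),wall2=(467,385,42)).items(): print(n,ray(*a))
E
```

```text
time_s: 3.05
eef_pos: [532.2, -78.0, 404.9]
ee_rot: [-0.0, 0.706, 0.708, 0.0]
force: [0.6, 0.4, 0.1]
grip_width: 1.0
grip_force: 0.0
plate 20628 zmed 14.9 c [520.4 137.8] wh [190.1 158.6] ang 86.75
stop+ 4922 zmed 40.2 c [598.  133.8] wh [189.4  64.3] ang 86.78
bar 1840 zmed 37.7 c [579.8 112.3] wh [ 32.3 145.5] ang 0.0
wall 2564 zmed 41.9 c [604.  133.4] wh [189.3  14.6] ang 86.97
br(50, 60) 876 zmed 54.8 c [ 528.9 -125.5] wh [10.1 90.1] ang 16.65
br(8, 16) 3517 zmed 11.9 c [ 553.2 -118.4] wh [59.2 90.4] ang 16.73
br(6, 70) 4734 zmed 12.3 c [ 552.8 -118.5] wh [60.  90.5] ang 16.65
TL [447.2 236.1  15. ]
BL [436.2  47.   15. ]
TR [603.4 227.5  15. ]
BR [595.   38.5  15. ]
stopL [483.1 194.5  33. ]
stopR [558.7 191.3  33. ]
barfT [568.3 186.3  38. ]
barfB [565.4  92.4  38. ]
wall1 [599.8 228.   42. ]
wall2 [593.1  53.8  42. ]
```

View pics/w2.png

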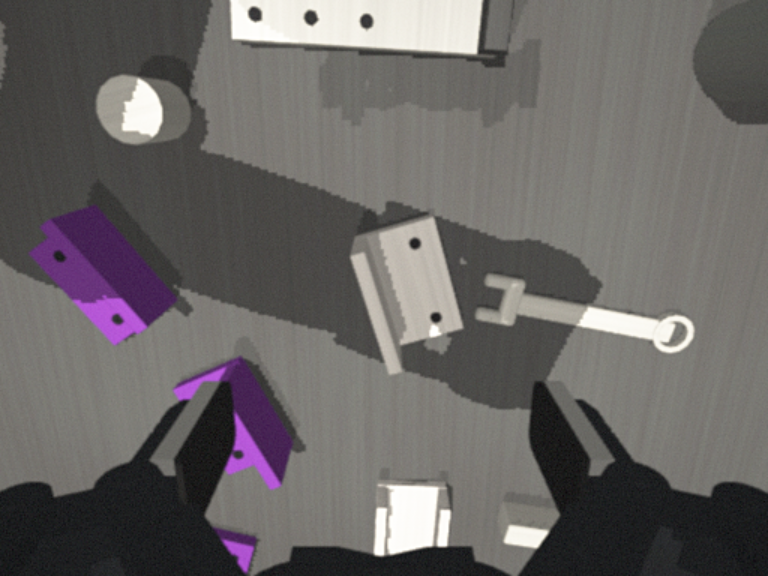

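The close view confirms one white L-shaped bracket at (405,290), yaw about 16.7°, next to the spanner at (590,310). Fixture origin is at about (526,137.6) with yaw -3.2°. The bracket origin is at (552.8,-118.5), so its web is at (528.9,-125.6). I'll go above the web.

```bash
python3 -m crank '[[-0.48,-0.03,1,0,0,-0.37,0.45],[-0.48,-0.03,1,0,0,-0.37,0.45],[-0.48,-0.03,1,0,0,-0.37,0.45],[-0.48,-0.03,1,0,0,-0.37,0.45],[-0.48,-0.03,1,0,0,-0.37,0.45],[-0.48,-0.03,1,0,0,-0.37,0.45]]' 40
cat >> h.py <<'E'
from scipy.spatial.transform import Rotation as R
def state(n=4):
    ps=[];fs=[];qs=[];ts=[]
    for k in range(n):
        capture("wrist"); s=status.sense(); ps.append(s["eef_pos"]);fs.append(s["force"]);ts.append(s["wrist_torque"])
        q=s["ee_rot"];qs.append([q[1],q[2],q[3],q[0]])
    M=R.from_quat(qs).mean().as_matrix(); p=np.mean(ps,0)
    print("t",s["time_s"],"p",p.round(1),"f",np.mean(fs,0).round(1),"tq",np.mean(ts,0).round(2),"yaw_y",np.degrees(np.arctan2(M[1,1],M[0,1])).round(2),"tilt z",M[:,2].round(4),"w",round(s["grip_width"],3),"g",s["grip_force"])
    return p,M
E
python3 - <<'E'
from h import *
p,M=state()
print("delta tool (mm)",(M.T@(np.array([528.9,-125.6,192])-p)).round(1))
E
```

```text
time_s: 3.7
eef_pos: [529.8, -126.5, 306.7]
ee_rot: [0.002, 0.597, 0.802, 0.0]
force: [-0.9, 0.1, 0.2]
grip_width: 0.557
grip_force: 0.0
t 3.9 p [ 529.6 -126.7  306. ] f [ 0.1 -0.2  0.1] tq [ 0.01 -0.01 -0.  ] yaw_y 16.72 tilt z [ 2.1e-03 -9.0e-04 -1.0e+00] w 0.545 g 0.0
delta tool (mm) [  1.5  -0.6 114. ]
```

```bash
python3 -m crank '[[0.01,0,0.4,0,0,0,0.45],[0.01,0,0.8,0,0,0,0.45],[0.01,0,1,0,0,0,0.45],[0.01,0,1,0,0,0,0.45]]'
python3 -m crank '[[0,0,0.1,0,0,0,0.45],[0,0,0.14,0,0,0,0.45],[0,0,0.14,0,0,0,0.45],[0,0,0.14,0,0,0,1],[0,0,0.14,0,0,0,1],[0,0,0.14,0,0,0,1],[0,0,0.14,0,0,0,1],[0,0,0.14,0,0,0,1],[0,0,0.14,0,0,0,1],[0,0,0.14,0,0,0,1]]' 60
python3 -c "
from h import *
state()"
```

```text
time_s: 4.3
eef_pos: [528.5, -126.0, 202.5]
ee_rot: [-0.002, 0.597, 0.802, -0.0]
force: [0.8, -0.1, 1.2]
grip_width: 0.553
grip_force: 0.0
time_s: 5.3
eef_pos: [529.2, -126.4, 191.3]
ee_rot: [0.0, 0.597, 0.802, 0.0]
force: [-1.2, 0.5, 5.7]
grip_width: 0.11
grip_force: 59.6
t 5.5 p [ 529.2 -126.4  191.3] f [-1.8 -0.1  6. ] tq [-0.01  0.21  0.03] yaw_y 16.71 tilt z [ 8.e-04 -5.e-04 -1.e+00] w 0.115 g 59.635804295539856
```

```bash
python3 -m crank '[[0,0,-0.2,0,0,0,1],[0,0,-0.5,0,0,0,1],[0,0,-0.7,0,0,0,1],[0,0,-0.7,0,0,0,1]]'
python3 -m crank '[[0.4,0,0,0,0,0.15,1],[0.8,0,0,0,0,0.3,1],[1,0,0,0,0,0.44,1],[1,0,0,0,0,0.44,1]]'
python3 -m crank '[[0.35,-0.05,0,0,0,0,1],[0.7,-0.05,0,0,0,0,1],[1,-0.05,0,0,0,0,1]]'
python3 -m crank '[[0.35,-0.04,0,0,0,0,1],[0.6,-0.04,0,0,0,0,1],[0.71,-0.04,0,0,0,0,1],[0.71,-0.04,0,0,0,0,1],[0.71,-0.04,0,0,0,0,1]]'
cat > see.py <<'E'
from h import *
import sys
state()
p,d,K,T,i=cap("wrist"); np.savez(sys.argv[1]+".npz",p=p,d=d,K=K,T=T)
cv2.imwrite(f"pics/{sys.argv[1]}.png",cv2.resize(p[...,::-1],(768,576)))
E
python3 see.py w3
```

```text
time_s: 5.9
eef_pos: [529.4, -126.4, 262.6]
ee_rot: [0.002, 0.597, 0.802, 0.0]
force: [1.2, 0.6, -5.6]
grip_width: 0.112
grip_force: 59.0
time_s: 6.3
eef_pos: [499.2, -28.3, 259.0]
ee_rot: [-0.002, 0.726, 0.688, -0.001]
force: [0.4, -0.4, -3.7]
grip_width: 0.105
grip_force: 59.0
time_s: 6.6
eef_pos: [500.6, 70.4, 259.4]
ee_rot: [-0.001, 0.726, 0.688, -0.001]
force: [1.2, -0.9, -3.5]
grip_width: 0.107
grip_force: 59.0
time_s: 7.1
eef_pos: [500.7, 139.8, 260.1]
ee_rot: [-0.0, 0.726, 0.688, -0.0]
force: [-0.0, 0.2, -4.0]
grip_width: 0.11
grip_force: 59.0
t 7.3 p [500.7 139.6 260.5] f [ 0.4  0.1 -4. ] tq [-0.01  0.07 -0.02] yaw_y -3.15 tilt z [-4.e-04 -2.e-04 -1.e+00] w 0.108 g 59.02005672454834
```

View pics/w3.png

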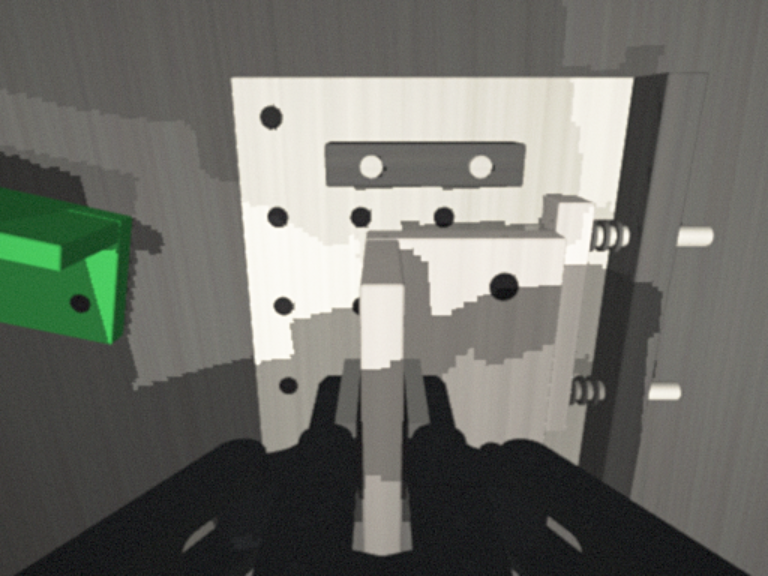

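The bracket is held well, with its foot at (480,270) hovering over the plate. The end stop is at (425,165), the bar at (570,320) and the toe edge at (562,240). I'll measure bracket against stop and bar in this same view.

```bash
cat > rel.py <<'E'
from h import *
import sys
z=np.load(sys.argv[1]+".npz"); b=float(sys.argv[2])
P=pts(z["d"],z["K"],z["T"]); a=np.radians(-3.2); ex=np.array([np.cos(a),np.sin(a)]);ey=np.array([-ex[1],ex[0]])
X=(P[...,:2]-[526.1,137.6])@ex; Y=(P[...,:2]-[526.1,137.6])@ey; Z=P[...,2]; ok=z["d"]>0
def edge(m,A,B,side,nm,bins=2.0):
    a,b=A[m],B[m]; k=np.round(b/bins); E=[(kk*bins,(np.percentile(a[k==kk],98) if side>0 else np.percentile(a[k==kk],2))) for kk in np.unique(k) if (k==kk).sum()>3]
    E=np.array(E); 
    if len(E)<4: print(nm,"few",m.sum());return
    c=np.polyfit(E[:,0],E[:,1],1); r=E[:,1]-np.polyval(c,E[:,0]); g=abs(r)<2; c=np.polyfit(E[g,0],E[g,1],1)
    print(nm,"pos",np.median(E[g,1]).round(2),"slope deg",np.degrees(c[0]).round(2),"range",E[g,0].min(),E[g,0].max(),"z",np.median(Z[m]).round(1))
ft=ok&(abs(Z-(b+12))<3)&(X>-25)&(X<60)&(Y<60)
edge(ft&(X<30),Y,X,1,"bracket end Y"); edge(ft&(Y>5)&(Y<45),X,Y,1,"bracket toe X")
edge(ok&(abs(Z-33)<3)&(Y>40)&(X>-40)&(X<22),Y,X,-1,"stop Y")
edge(ok&(abs(Z-38)<3)&(X>30)&(X<66)&(Y>-48)&(Y<48),X,Y,-1,"bar front X")
edge(ok&(abs(Z-38)<3)&(X>30)&(X<66)&(Y>-48)&(Y<48),X,Y,1,"bar back X")
edge(ok&(abs(Z-42)<2.5)&(X>64)&(X<90)&(Y>-60)&(Y<80),X,Y,-1,"wall front X")
E
python3 rel.py w3 70
```

```text
bracket end Y pos 45.78 slope deg -1.12 range -24.0 30.0 z 81.2
bracket toe X pos 27.78 slope deg -0.07 range 6.0 44.0 z 81.2
stop Y pos 54.9 slope deg 0.1 range -40.0 22.0 z 32.8
bar front X pos 45.03 slope deg -0.13 range -48.0 36.0 z 37.9
bar back X pos 53.47 slope deg -0.11 range -48.0 48.0 z 37.9
wall front X pos 70.96 slope deg -0.08 range -60.0 80.0 z 41.8
```

```bash
python3 -m crank '[[0,0,0.25,0,0,0,1],[0,0,0.45,0,0,0,1],[0,0,0.5,0,0,0,1],[0,0,0.5,0,0,0,1],[0,0,0.5,0,0,0,1]]'
python3 -m crank '[[0,0,0.02,0,0,0,1],[0,0,0.03,0,0,0,1],[0,0,0.03,0,0,0,1],[0,0,0.03,0,0,0,1]]'; python3 -c "
from h import *
state()"
python3 -m crank '[[0,0,0.01,0,0,0,1],[0,0,0.01,0,0,0,1],[0,0,0.01,0,0,0,1],[0,0,0.01,0,0,0,1]]'; python3 -c "
from h import *
state()"
```

```text
time_s: 7.85
eef_pos: [500.9, 140.6, 211.6]
ee_rot: [0.001, 0.726, 0.688, 0.001]
force: [-0.3, 0.2, -4.0]
grip_width: 0.104
grip_force: 59.0
time_s: 8.25
eef_pos: [500.6, 140.7, 207.9]
ee_rot: [0.0, 0.726, 0.688, 0.0]
force: [0.8, 0.9, -4.1]
grip_width: 0.11
grip_force: 59.1
t 8.45 p [500.6 140.7 207.8] f [ 0.3  0.3 -3.2] tq [ 0.01  0.05 -0.01] yaw_y -3.09 tilt z [ 2.e-04 -0.e+00 -1.e+00] w 0.11 g 59.08789873123169
time_s: 8.85
eef_pos: [500.6, 140.7, 206.7]
ee_rot: [-0.0, 0.726, 0.688, -0.0]
force: [0.0, 0.9, -3.1]
grip_width: 0.11
grip_force: 59.1
t 9.05 p [500.6 140.7 206.7] f [ 0.1  0.  -4.1] tq [-0.01  0.05 -0.02] yaw_y -3.09 tilt z [ 0. -0. -1.] w 0.109 g 59.08686339855194
```

```bash
for k in 1; do python3 -m crank '[[0,0,0.005,0,0,0,1],[0,0,0.01,0,0,0,1],[0,0,0.01,0,0,0,1],[0,0,0.01,0,0,0,1]]'; done; python3 -c "
from h import *
state()"
```

```text
time_s: 9.45
eef_pos: [500.6, 140.7, 206.3]
ee_rot: [0.0, 0.726, 0.688, 0.0]
force: [-3.7, -1.3, 5.1]
grip_width: 0.11
grip_force: 60.4
t 9.65 p [500.6 140.7 206.3] f [-3.9 -0.8  5.6] tq [-0.11  0.59 -0.01] yaw_y -3.08 tilt z [ 3.e-04 -1.e-04 -1.e+00] w 0.111 g 60.45514404773712
```

```bash
python3 -m crank '[[0.02,0,-0.004,0,0,0,1],[0.05,0,-0.004,0,0,0,1],[0.07,0,-0.004,0,0,0,1],[0.07,0,-0.004,0,0,0,1],[0.07,0,-0.004,0,0,0,1]]'; python3 -c "
from h import *
state()"
python3 -m crank '[[0.005,0,0,0,0,0,1],[0.01,0,0,0,0,0,1],[0.01,0,0,0,0,0,1],[0.01,0,0,0,0,0,1]]'; python3 -c "
from h import *
state()"
```

```text
time_s: 10.15
eef_pos: [501.1, 147.9, 206.3]
ee_rot: [0.0, 0.726, 0.688, 0.001]
force: [0.4, 1.8, 1.8]
grip_width: 0.106
grip_force: 59.8
t 10.35 p [501.1 147.9 206.3] f [1.  2.4 2.2] tq [ 0.31 -0.19  0.04] yaw_y -3.09 tilt z [ 1.e-03  5.e-04 -1.e+00] w 0.11 g 59.947439432144165
time_s: 10.75
eef_pos: [501.1, 148.3, 206.3]
ee_rot: [0.0, 0.726, 0.688, -0.0]
force: [0.4, -5.0, 4.0]
grip_width: 0.107
grip_force: 60.4
t 10.95 p [501.1 148.3 206.3] f [ 0.2 -5.2  5.1] tq [-0.8  -0.07 -0.03] yaw_y -3.1 tilt z [ 3.e-04 -7.e-04 -1.e+00] w 0.108 g 60.35549998283386
```

```bash
python3 -m crank '[[0.005,0,-0.001,0,0,0,1],[0.005,0,-0.001,0,0,0,1],[0.005,0,-0.001,0,0,0,1]]'; python3 see.py w4; python3 rel.py w4 15
```

```text
time_s: 11.25
eef_pos: [501.2, 148.5, 206.3]
ee_rot: [0.001, 0.726, 0.688, -0.0]
force: [-0.1, -9.0, 4.5]
grip_width: 0.107
grip_force: 60.3
t 11.45 p [501.2 148.5 206.3] f [ 0.2 -8.3  4.8] tq [-1.27 -0.07 -0.07] yaw_y -3.09 tilt z [-0.     -0.0014 -1.    ] w 0.111 g 60.333627462387085
bracket end Y pos 52.47 slope deg -1.17 range -20.0 30.0 z 27.0
bracket toe X pos 40.2 slope deg 0.0 range 6.0 44.0 z 27.0
stop Y pos 55.3 slope deg 0.43 range -40.0 22.0 z 32.9
bar front X pos 39.89 slope deg -0.85 range -22.0 48.0 z 37.8
bar back X pos 53.32 slope deg 0.21 range -24.0 48.0 z 37.8
wall front X pos 70.71 slope deg -0.32 range -40.0 80.0 z 41.8
```

View pics/w4.png

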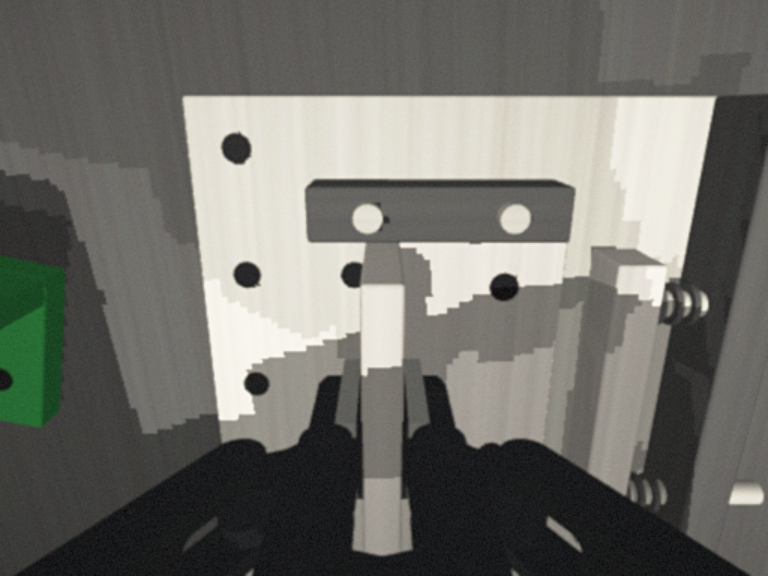

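The bracket's end sits against the end stop at (370–565,242). The toe edge at (562,300) still has a gap of about 11 mm to the bar face at (590,330). Now I approach the bar.

```bash
python3 -m crank '[[-0.002,0.02,0,0,0,0,1],[-0.002,0.05,0,0,0,0,1],[-0.002,0.08,0,0,0,0,1],[-0.002,0.08,0,0,0,0,1],[-0.002,0.08,0,0,0,0,1]]'; python3 -c "
from h import *
state(3)"
python3 -m crank '[[0,0.01,0,0,0,0,1],[0,0.02,0,0,0,0,1],[0,0.02,0,0,0,0,1],[0,0.02,0,0,0,0,1]]'; python3 -c "
from h import *
state(3)"
python3 -m crank '[[0,0.01,0,0,0,0,1],[0,0.02,0,0,0,0,1],[0,0.02,0,0,0,0,1],[0,0.02,0,0,0,0,1]]'; python3 -c "
from h import *
state(3)"
```

```text
time_s: 12.0
eef_pos: [508.3, 148.1, 206.3]
ee_rot: [-0.001, 0.726, 0.688, -0.002]
force: [-8.4, -6.2, 10.7]
grip_width: 0.11
grip_force: 61.4
t 12.15 p [508.3 148.1 206.3] f [-8.4 -8.6 11.1] tq [-1.1   0.94 -0.04] yaw_y -3.08 tilt z [-0.0035 -0.0013 -1.    ] w 0.112 g 61.34770452976227
time_s: 12.55
eef_pos: [510.1, 148.0, 206.3]
ee_rot: [-0.001, 0.726, 0.688, -0.002]
force: [-10.8, -8.5, 13.5]
grip_width: 0.11
grip_force: 61.6
t 12.7 p [510.1 148.  206.3] f [-10.3  -8.   13.2] tq [-1.15  1.24 -0.06] yaw_y -3.07 tilt z [-0.0045 -0.0014 -1.    ] w 0.105 g 61.59769535064697
time_s: 13.1
eef_pos: [512.1, 147.9, 206.3]
ee_rot: [-0.001, 0.726, 0.688, -0.002]
force: [-10.0, -8.7, 13.6]
grip_width: 0.111
grip_force: 61.6
t 13.25 p [512.1 147.9 206.3] f [-10.6  -8.   13. ] tq [-1.14  1.25  0.  ] yaw_y -3.07 tilt z [-0.0045 -0.0015 -1.    ] w 0.111 g 61.567143201828
```

```bash
python3 -m crank '[[-0.002,0,-0.005,0,0,0,1],[-0.002,0,-0.007,0,0,0,1],[-0.002,0,-0.007,0,0,0,1]]'; python3 -c "
from h import *
state(3)"
python3 -m crank '[[0,0.01,0,0,0,0,1],[0,0.02,0,0,0,0,1],[0,0.02,0,0,0,0,1],[0,0.02,0,0,0,0,1]]'; python3 -c "
from h import *
state(3)"
```

```text
time_s: 13.55
eef_pos: [512.1, 147.8, 206.4]
ee_rot: [-0.001, 0.726, 0.688, -0.002]
force: [-6.0, -6.5, 6.2]
grip_width: 0.109
grip_force: 60.5
t 13.7 p [512.1 147.8 206.4] f [-7.  -5.8  6.1] tq [-0.88  0.79  0.  ] yaw_y -3.08 tilt z [-0.0044 -0.0011 -1.    ] w 0.108 g 60.522247552871704
time_s: 14.1
eef_pos: [513.5, 147.8, 206.5]
ee_rot: [-0.002, 0.726, 0.688, -0.003]
force: [-11.9, -6.7, 12.1]
grip_width: 0.109
grip_force: 61.4
t 14.25 p [513.5 147.8 206.5] f [-12.5  -7.   11.4] tq [-0.91  1.7  -0.06] yaw_y -3.07 tilt z [-0.007  -0.0012 -1.    ] w 0.106 g 61.358376145362854
```

```bash
python3 -m crank '[[0,0,-0.004,-0.005,0,0,1],[0,0,-0.004,-0.01,0,0,1],[0,0,-0.004,-0.01,0,0,1],[0,0,-0.004,-0.01,0,0,1]]'; python3 see.py w5; python3 rel.py w5 15
```

```text
time_s: 14.65
eef_pos: [513.2, 147.8, 206.3]
ee_rot: [0.0, 0.726, 0.688, -0.001]
force: [-13.2, -6.8, 8.0]
grip_width: 0.11
grip_force: 60.9
t 14.85 p [513.2 147.8 206.3] f [-12.9  -6.4   8.9] tq [-0.86  1.91 -0.04] yaw_y -3.07 tilt z [-9.0e-04 -1.6e-03 -1.0e+00] w 0.11 g 60.8635139465332
bracket end Y pos 52.52 slope deg -0.35 range -8.0 30.0 z 27.0
bracket toe X pos 40.99 slope deg -0.21 range 6.0 44.0 z 27.0
stop Y pos 55.15 slope deg 0.26 range -40.0 22.0 z 32.9
bar front X pos 40.89 slope deg -2.57 range -46.0 48.0 z 37.9
bar back X pos 54.3 slope deg 1.65 range -48.0 46.0 z 37.9
wall front X pos 70.84 slope deg -0.17 range -32.0 80.0 z 41.8
```

View pics/w5.png

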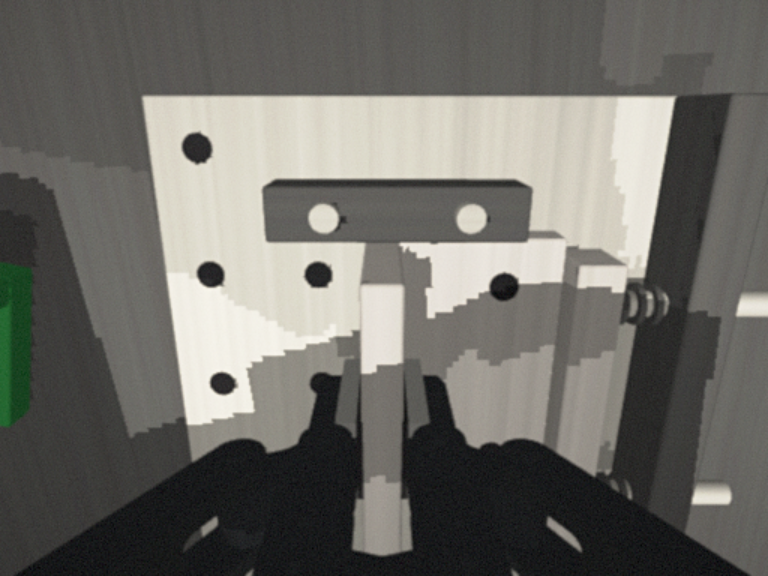

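The toe at (560,330) now touches the bar face, which has moved about 1 mm. I'll ease the downward load and continue.

```bash
python3 -m crank '[[-0.002,0.01,-0.005,0,0,0,1],[-0.002,0.02,-0.005,0,0,0,1],[-0.002,0.03,-0.005,0,0,0,1],[-0.002,0.035,-0.005,0,0,0,1],[-0.002,0.035,-0.005,0,0,0,1],[-0.002,0.035,-0.005,0,0,0,1]]'; python3 see.py w6; python3 rel.py w6 15
```

```text
time_s: 15.5
eef_pos: [516.3, 147.6, 206.4]
ee_rot: [-0.0, 0.726, 0.688, -0.001]
force: [-13.2, -5.0, 7.2]
grip_width: 0.106
grip_force: 60.8
t 15.7 p [516.3 147.6 206.4] f [-14.4  -4.3   6.3] tq [-0.59  2.16 -0.06] yaw_y -3.07 tilt z [-0.0026 -0.0013 -1.    ] w 0.11 g 60.75844645500183
bracket end Y pos 52.46 slope deg -0.52 range -6.0 30.0 z 27.0
bracket toe X pos 43.8 slope deg -0.2 range 6.0 44.0 z 27.0
stop Y pos 55.24 slope deg -0.2 range -40.0 22.0 z 32.9
bar front X pos 43.75 slope deg -2.73 range -46.0 48.0 z 37.9
bar back X pos 57.08 slope deg 1.57 range -48.0 48.0 z 37.9
wall front X pos 70.81 slope deg -0.25 range -30.0 80.0 z 41.8
```

```bash
python3 -m crank '[[0,0.01,-0.003,-0.003,0,0,1],[0,0.02,-0.003,-0.003,0,0,1],[0,0.021,-0.003,-0.003,0,0,1],[0,0.021,-0.003,-0.003,0,0,1],[0,0.021,-0.003,-0.003,0,0,1]]'; python3 see.py w7; python3 rel.py w7 15
```

```text
time_s: 16.25
eef_pos: [518.1, 147.5, 206.4]
ee_rot: [-0.0, 0.726, 0.688, -0.001]
force: [-15.9, -5.5, 6.2]
grip_width: 0.11
grip_force: 60.7
t 16.45 p [518.1 147.5 206.5] f [-15.5  -4.3   5.4] tq [-0.62  2.49 -0.05] yaw_y -3.07 tilt z [-0.0019 -0.0015 -1.    ] w 0.108 g 60.731356143951416
bracket end Y pos 52.62 slope deg -0.43 range -4.0 30.0 z 27.0
bracket toe X pos 45.67 slope deg -0.17 range 6.0 44.0 z 27.0
stop Y pos 55.22 slope deg -0.36 range -40.0 22.0 z 32.9
bar front X pos 45.56 slope deg -1.62 range -44.0 48.0 z 37.9
bar back X pos 58.91 slope deg 1.4 range -48.0 48.0 z 37.9
wall front X pos 70.81 slope deg -0.33 range -30.0 80.0 z 41.8
```

```bash
python3 -m crank '[[0,0.001,-0.003,-0.001,0,0,1],[0,0.001,-0.003,-0.001,0,0,1],[0,0.001,-0.003,-0.001,0,0,1],[0,0.001,-0.003,-0.001,0,0,1],[0,0.001,-0.003,-0.001,0,0,1]]'; python3 see.py w8; python3 rel.py w8 15
```

```text
time_s: 17.0
eef_pos: [518.1, 147.5, 206.5]
ee_rot: [-0.0, 0.726, 0.688, -0.001]
force: [-15.3, -4.1, 3.0]
grip_width: 0.109
grip_force: 60.3
t 17.2 p [518.1 147.5 206.5] f [-15.4  -3.9   4. ] tq [-0.55  2.45 -0.03] yaw_y -3.07 tilt z [-0.0017 -0.0015 -1.    ] w 0.109 g 60.3194135427475
bracket end Y pos 52.57 slope deg -0.25 range -4.0 30.0 z 27.1
bracket toe X pos 45.7 slope deg -0.17 range 6.0 44.0 z 27.0
stop Y pos 55.2 slope deg -0.37 range -40.0 22.0 z 32.9
bar front X pos 45.6 slope deg -2.53 range -46.0 48.0 z 37.9
bar back X pos 58.88 slope deg 1.45 range -48.0 48.0 z 37.9
wall front X pos 70.87 slope deg -0.18 range -28.0 80.0 z 41.8
```

View pics/w8.png

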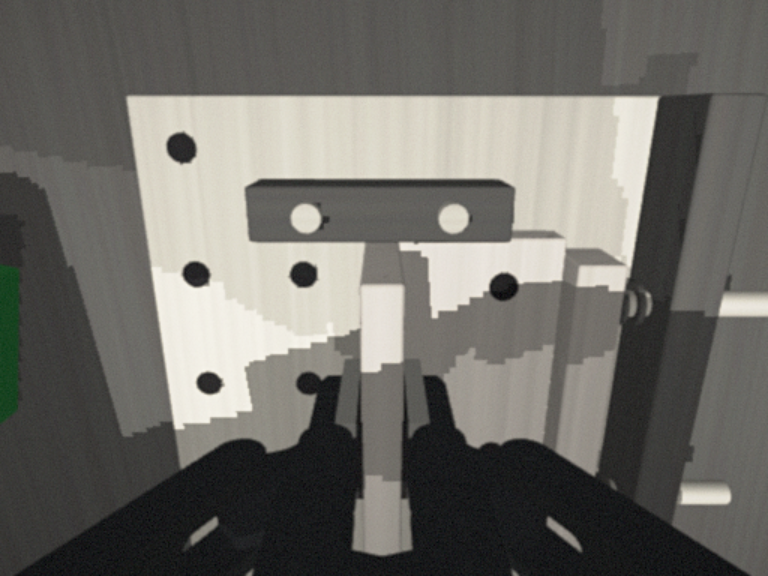

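The toe is flush on the bar, with an even seam along (560,240–450). The bracket's end is on the stop, and the bar has moved about 5.7 mm. The reading is stable and the bracket is still held, so I'm handing in.

```bash
python3 -c "
from rig import ticket
print(ticket.finish_job())"
```

```text
the job is handed in; nothing more can be done
None
```

The bracket lies flat on the plate, its end against the end stop and its toe square on the bar. The bar is about 5.7 mm back, which is roughly 10 N of spring push; the wrist reads about 15 N, the rest of which I put down to friction. The gripper is still holding it, and the job is handed in.

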